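# Two fitting kits at the plumbing counter

### The job

Make up two kits of fittings from the stock on the counter: the red-handled valve and the white coupling go in the blue tray, the yellow-handled valve and the brass nipple out of the tall black pot go in the cardboard tray. Put one piece in each compartment of a tray, upright as it stands now and resting on the tray's floor, in whichever of the two you like. Leave the grey coupling and the loose brass cap where they are.

Things in the scene. Friction and masses are not known exactly. Their poses are not given: they have to be found in the camera images.
- valve_red: brass ball valve lying with its bore level along its x, 58 x 32 x 52 mm overall, about 0.16 kg: two hexagonal ends 28 mm across flats, and on top a red wing handle, rigid, 48 mm long along x, 12 mm wide along y, from 36 to 52 mm above the underside (a good grip across its 12 mm width). Origin at the centre of the underside, z up as it stands
- valve_yellow: brass ball valve lying with its bore level along its x, 58 x 32 x 52 mm overall, about 0.16 kg: two hexagonal ends 28 mm across flats, and on top a yellow wing handle, rigid, 48 mm long along x, 12 mm wide along y, from 36 to 52 mm above the underside (a good grip across its 12 mm width). Origin at the centre of the underside, z up as it stands
- coupling_white: white plastic pipe coupling standing on end, round, 38 mm across its two end collars (each 18 mm long), 35 mm at the waist, 56 mm tall, about 0.06 kg; origin at the centre of the underside, z up its axis
- coupling_grey: grey plastic pipe coupling standing on end, round, 38 mm across its two end collars (each 18 mm long), 35 mm at the waist, 56 mm tall, about 0.06 kg; origin at the centre of the underside, z up its axis. Not wanted: stays where it is
- nipple: brass pipe nipple standing on end inside the black pot, 50 mm tall, about 0.1 kg: round ends 25 mm across, and a hexagon 28 mm across flats (32 mm across corners) from 18 to 32 mm above its foot; origin at the centre of the underside, z up its axis. Grip the round upper end, from 32 to 50 mm
- pot: fixed black plastic pot, open at the top, 80 mm tall, outside 104 mm across at the foot and 110 mm at the rim, walls 4 mm, floor 6 mm thick, inside 96 mm across at the bottom and 102 mm at the rim; origin at the centre of the underside. The nipple stands within 9 mm of its middle. Fully open fingers may not fit inside: go in with them narrowed
- tray_blue: blue plastic fixed tray, 190 (its x) x 110 (its y) x 26 mm high, walls and floor 4 mm thick, origin at the centre of its underside; a divider 4 mm thick and nearly as high as the walls, along its y through the middle, makes two equal compartments of 89 x 102 mm, their centres 46 mm to +x and -x of the origin
- tray_card: brown cardboard fixed tray, 190 (its x) x 110 (its y) x 26 mm high, walls and floor 4 mm thick, origin at the centre of its underside; a divider 4 mm thick and nearly as high as the walls, along its y through the middle, makes two equal compartments of 89 x 102 mm, their centres 46 mm to +x and -x of the origin
- cap: loose hexagonal brass cap lying on the counter, 30 mm across flats, 16 mm tall; origin at the centre of the underside. Not wanted: stays where it is

How it is judged (in metres and radians):
At the end, for the whole second after the job is handed in: Red valve and white coupling in different compartments of the blue tray, yellow valve and nipple in those of the cardboard tray (12 to 82 mm from its middle along x, within 45 mm along y, underside below 10 mm over the tray's), upright within 0.12 rad, released, at rest (((x of valve_red in the frame of tray_blue between 0.012 and 0.082 m and y of valve_red in the frame of tray_blue between -0.045 and 0.045 m and z of valve_red in the frame of tray_blue between 0 and 0.01 m and x of coupling_white in the frame of tray_blue between -0.082 and -0.012 m and y of coupling_white in the frame of tray_blue between -0.045 and 0.045 m and z of coupling_white in the frame of tray_blue between 0 and 0.01 m) or (x of valve_red in the frame of tray_blue between -0.082 and -0.012 m and y of valve_red in the frame of tray_blue between -0.045 and 0.045 m and z of valve_red in the frame of tray_blue between 0 and 0.01 m and x of coupling_white in the frame of tray_blue between 0.012 and 0.082 m and y of coupling_white in the frame of tray_blue between -0.045 and 0.045 m and z of coupling_white in the frame of tray_blue between 0 and 0.01 m)) and angle between each of valve_red, coupling_white, valve_yellow, nipple's own z axis and vertical below 0.12 rad and linear speed of each of valve_red, coupling_white, valve_yellow, nipple below 0.02 m/s and ((x of valve_yellow in the frame of tray_card between 0.012 and 0.082 m and y of valve_yellow in the frame of tray_card between -0.045 and 0.045 m and z of valve_yellow in the frame of tray_card between 0 and 0.01 m and x of nipple in the frame of tray_card between -0.082 and -0.012 m and y of nipple in the frame of tray_card between -0.045 and 0.045 m and z of nipple in the frame of tray_card between 0 and 0.01 m) or (x of valve_yellow in the frame of tray_card between -0.082 and -0.012 m and y of valve_yellow in the frame of tray_card between -0.045 and 0.045 m and z of valve_yellow in the frame of tray_card between 0 and 0.01 m and x of nipple in the frame of tray_card between 0.012 and 0.082 m and y of nipple in the frame of tray_card between -0.045 and 0.045 m and z of nipple in the frame of tray_card between 0 and 0.01 m))); the robot touches nothing.
It fails at once if the grey coupling is moved more than 25 mm or tipped over (distance of coupling_grey from where it was at the start of the episode above 0.025 m or angle between coupling_grey's own z axis and vertical above 0.5 rad).
It fails at once if the brass cap is moved more than 25 mm (distance of cap from where it was at the start of the episode above 0.025 m).
It also fails if it takes over 102 s, if anything falls off the work surface, if the arm or the gripper's body presses on something with over 40 N, if the wrist force passes 120 N, or if a joint passes its speed limit or range.

### The arm

A 6-joint arm with a two-finger parallel gripper is mounted at the origin on the work surface. World frame = base frame: x ahead of the robot, y to its left, z up, the work surface at z = 0. Lengths are in mm, angles in degrees, forces in N, time in s.
With the tool pointing down it reaches from about 350 to 850 mm from the base axis. Payload 8.1 kg.
Tool frame: the origin (TCP) lies at the very end of the fingers, on their centre line; the grasp point (between the pads) lies 19 mm behind it (r.grip_point_offset is the distance from the TCP to the grasp point, in mm); z points along the fingers, y is the line along which they close (so a half turn about z gives the same grasp; the last joint's range is limited). The gripper opens to 85 mm and grips with 20 to 120 N. Pads are 22 mm wide; open, the fingers measure 114 mm over their backs; the gripper's body (76 mm by 85 mm) begins 54 mm behind the grasp point. The pads swing forward as they close: fully open they stand 13 mm farther back than shut.
Start: joints at [-69.294, 7.471, 85.268, -0, 87.261, -4.893], TCP at [259.269, -541.096, 231.292] pointing down, gripper open.
Joint ranges: [-169.43, 169.43], [-51.17, 129.36], [1.28, 143.12], [-76.62, 256.62], [0, 156.53], [-152.29, 152.29]. Speed limits (degrees/s): [136.94, 136.94, 159.86, 180, 180, 180].

### API

Orientations are given as [roll, pitch, yaw] about the fixed x, y, z axes, in that order (R = Rz(yaw) Ry(pitch) Rx(roll)).
In Python, from bench import status, eyes, r gives the robot as it stands.
- The arm moves only by the shell command python3 -m handwheel 'ROWS' [FORCE]. ROWS is a JSON object whose one key "series" holds a list that holds one entry, the list of rows, each a list of 7 numbers: the shift along the tool's x, y, z in cm, then the turn, a rotation vector about the tool's x, y, z in rad, then the opening, from 0 (shut) to 1 (fully open). In form: {"series": [[[tx, ty, tz, rx, ry, rz, claw], ...]]}. A call has 1 to 12 rows; each row is the pose to reach, as a shift and turn from the pose commanded when the call began, along the tool's axes at that moment; what a row does not reach only later rows make up. A row lasts 1/8 s, in which the tool goes at most 62.5 mm and 10.7 degrees, less where a joint would pass 70% of its speed; a pose out of reach is approached as far as the arm can. A call with a gripper value outside its range is refused whole. The fingers move at their own pace and stop on an object; FORCE is the grip in N (left out, the last holds). Time passes only in rows, so rows that repeat a pose let the fingers close. It gives the time, the measured TCP pose, the force, the opening and the grip force at its end, in the units of the state.
- status.sense(): the state, without advancing time (a new reading comes with each control period).
- eyes.snapshot(name): name is "scene" or "top" or "wrist"; returns a dict with "img" (384x512x3 uint8, red, green, blue), "mtx" (3x3 intrinsics, pixels), "R" (3x3) and "t" (3): a world point X has camera coordinates R X + t. Camera axes: x right, y down, z forward; pixel columns grow to the right and rows downward; lengths in mm; the calibration is good to about 2 mm. A picture is of the moment at which its call begins. There is no depth.
- r.hand_in(): hands the job in; it is judged then, once.
The state is a dict: "time": time; "joint_pos": joint angles; "qd": joint speeds; "joint_efforts": joint torques, N m; "tool_pos": TCP position; "tcp_rot": TCP orientation; "ft_force": force on the tool from outside, world axes, zero at the start; "wrist_torque": the same for the moment, N m; "finger_gap": finger opening in mm; "grip_force": force on a finger pad.
Only numpy, scipy, OpenCV 4.12 (cv2) and the standard library are available. Lean on these libraries where they do the work, as an engineer would, in place of code of your own. Each camera call takes 0.05 s, during which the arm holds its last target. There are 200 camera calls.

## Working session

There is one attempt and no reset: what is moved stays moved. The work goes in short steps, Python scripts to look and compute and a shell command to move; the robot and the scene stay as the last step left them, time stands still between calls to the robot, and variables do not carry over. Pictures are saved under pics/ and viewed, at most 14 in all, crops included, and the job is handed in when it is done.

```bash
mkdir -p pics; ls
python3 - <<'E'
from bench import status, eyes, r
import cv2,numpy as np
print(status.sense())
for n in ("top","scene"):
    s=eyes.snapshot(n); cv2.imwrite(f"pics/{n}0.png",cv2.resize(s["img"][:,:,::-1],(800,600),interpolation=cv2.INTER_CUBIC))
    np.savez(f"{n}0.npz",**s); print(n,s["mtx"],s["R"],s["t"])
E
```

```text
pics
{'time': 0.0, 'joint_pos': array([-6.92951987e+01,  7.51734626e+00,  8.53290111e+01,  1.17293064e-03,
        8.72619076e+01, -4.89178347e+00]), 'qd': array([ 0.09958535, -0.08416691, -0.07703009, -0.02614516,  0.05713169,
       -0.07047807]), 'joint_efforts': array([-7.83723663e-04, -5.69404793e+01, -5.00550914e+01, -4.26127663e-04,
        1.48858828e-02,  2.52507715e-05]), 'tool_pos': array([ 259.06234617, -540.57826132,  230.22367504]), 'tcp_rot': array([-1.79892229e+02, -1.03994046e-02,  2.55965179e+01]), 'ft_force': array([ 0.27866722, -0.37841754, -0.23223197]), 'wrist_torque': array([-0.01400066, -0.01725608, -0.00552498]), 'grip_force': 0.0, 'finger_gap': 85.0657204596951}
top [[378.22371733   0.         256.70044688]
 [  0.         378.22371733 193.10600399]
 [  0.           0.           1.        ]] [[-0.01117045 -0.99992348  0.00531638]
 [-0.98862528  0.01024645 -0.15005019]
 [ 0.14998423 -0.00693204 -0.98866409]] [  9.59193156 510.29328609 930.91437769]
scene [[461.47851776   0.         249.61282262]
 [  0.         461.47851776 192.25895441]
 [  0.           0.           1.        ]] [[-4.70621743e-01  8.82334904e-01  5.41026640e-04]
 [ 7.30955226e-01  3.90221802e-01 -5.59849446e-01]
 [-4.94185828e-01 -2.63081856e-01 -8.28594174e-01]] [ 245.52156021 -365.55144436 1336.79013599]
```

View pics/top0.png

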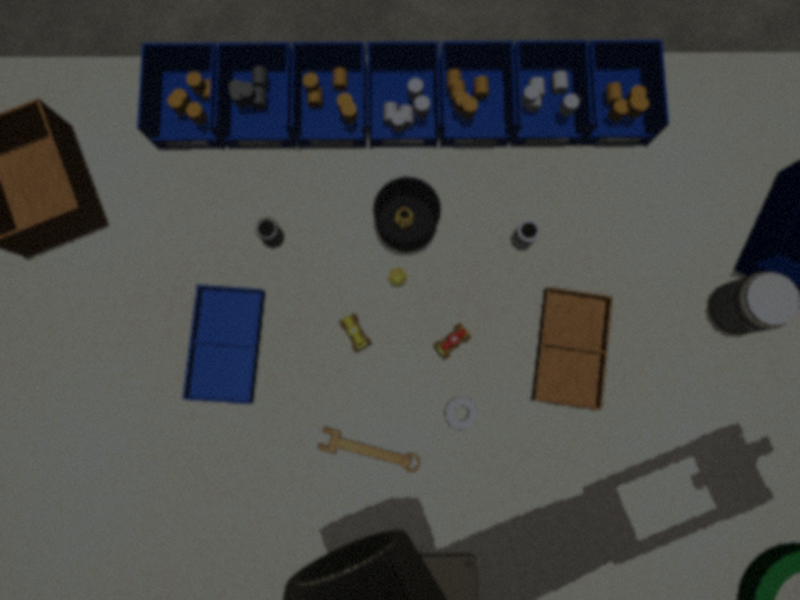

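View pics/scene0.png

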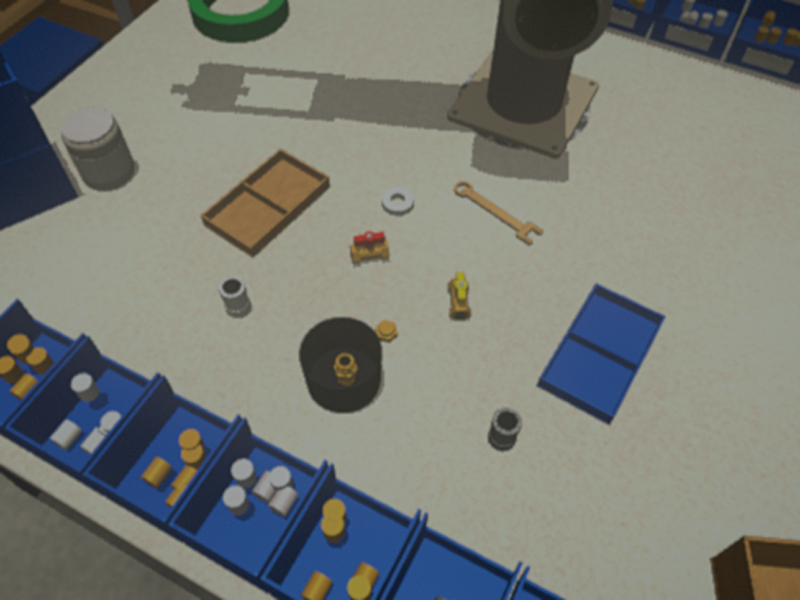

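Top picture (800x600): red valve (454,340), yellow valve (354,333), pot (407,212) with the nipple at (404,216). One coupling is at (527,232) and the other at (268,230). The blue tray is on the left and the card tray on the right. In the scene picture the lighter (white) coupling is at (234,290), on the card-tray side, and the cap is at (387,330).

```bash
cat > h.py <<'E'
import numpy as np,cv2
def ray(s,uv,z):
    uv=np.atleast_2d(uv).astype(float); d=np.c_[uv,np.ones(len(uv))]@np.linalg.inv(s["mtx"]).T@s["R"]
    c=-s["R"].T@s["t"]; return c+d*((z-c[2])/d[:,2])[:,None]
def proj(s,X):
    p=(np.atleast_2d(X)@s["R"].T+s["t"])@s["mtx"].T; return p[:,:2]/p[:,2:]
def save(s,name,box=None,pts=()):   # crop box u0,v0,u1,v1
    im=s["img"][:,:,::-1].copy(); u0,v0,u1,v1=box or (0,0,512,384)
    k=min(800/(u1-u0),600/(v1-v0)); o=cv2.resize(im[v0:v1,u0:u1],None,fx=k,fy=k,interpolation=cv2.INTER_CUBIC)
    for p in pts: cv2.circle(o,tuple(int(q) for q in ((np.array(p)+.5-[u0,v0])*k)),2,(255,0,255),-1)
    cv2.imwrite(name,o); return k
E
python3 - <<'E'
from h import *
t=dict(np.load("top0.npz")); s=dict(np.load("scene0.npz"))
f=lambda c:np.array(c)/1.5625-.5+.18
np.set_printoptions(precision=1,suppress=True)
T=dict(red=([454,340],50),yel=([354,333],50),nip=([404,216],56),pot=([407,212],80),wh=([529,230],56),gr=([266,226],56),cap=([397,276],16))
for k,(c,z) in T.items(): print(k,ray(t,f(c),z))
S=dict(red=([370,238],50),yel=([461,282],50),nip=([345,359],56),wh=([233,286],56),gr=([508,415],56),cap=([387,328],16))
for k,(c,z) in S.items(): print('s',k,ray(s,f(c),z))
print(ray(t,f([[199,285],[265,290],[253,403],[185,398]]),26)); print(ray(t,f([[545,289],[611,297],[600,409],[533,400]]),26))
print(ray(s,f([[598,285],[664,317],[609,422],[538,384]]),26)); print(ray(s,f([[281,151],[329,182],[253,254],[203,217]]),26))
for n,c in (("top",t),("scene",s)):
    h=cv2.cvtColor(c["img"],cv2.COLOR_RGB2HSV).astype(int); 
    cl=ray(c,f([[454,340],[354,333]]) if n=="top" else f([[370,238],[461,282]]),50)
    for nm,q,lo,hi in (("red",cl[0],172,6),("yel",cl[1],26,34)):
        u,v=proj(c,q)[0].astype(int); w=h[v-16:v+17,u-16:u+17]
        m=((w[...,0]>lo)|(w[...,0]<hi) if lo>hi else (w[...,0]>=lo)&(w[...,0]<=hi))&(w[...,1]>150)&(w[...,2]>90)
        yy,xx=np.nonzero(m); 
        if len(yy)<8: print(n,nm,len(yy));continue
        P=ray(c,np.c_[xx+u-16,yy+v-16],50)[:,:2]; e,V=np.linalg.eigh(np.cov(P.T))
        print(n,nm,len(yy),P.mean(0),e**.5,np.degrees(np.arctan2(V[1,1],V[0,1])))
save(t,"pics/c1.png",(200,120,360,240))
save(s,"pics/c2.png",(130,140,350,290))
E
```

```text
red [[446.4 -79.3  50. ]]
yel [[459.4  81.2  50. ]]
nip [[651.3  -1.3  56. ]]
pot [[650.6  -5.9  80. ]]
wh [[ 625.5 -206.4   56. ]]
gr [[636.5 225.2  56. ]]
cap [[558.7  11.2  16. ]]
s red [[447.8 -74.7  50. ]]
s yel [[457.2  81.7  50. ]]
s nip [[650.3  -0.8  56. ]]
s wh [[ 622.1 -203.1   56. ]]
s gr [[623.  224.5  56. ]]
s cap [[558.6  13.9  16. ]]
[[544.8 341.2  26. ]
 [535.2 231.2  26. ]
 [349.9 246.2  26. ]
 [359.1 356.3  26. ]]
[[ 532.1 -235.7   26. ]
 [ 517.5 -345.2   26. ]
 [ 334.  -315.5   26. ]
 [ 349.6 -207.4   26. ]]
[[349.6 258.6  26. ]
 [358.9 361.4  26. ]
 [554.7 344.   26. ]
 [546.3 240.7  26. ]]
[[ 335.9 -311.    26. ]
 [ 359.1 -201.9   26. ]
 [ 543.1 -227.8   26. ]
 [ 518.7 -340.1   26. ]]
top red 13 [451.  -81.7] [ 1.4 13.8] 129.02174626271938
top yel 28 [466.1  83.3] [ 2.2 15.7] -151.20008923045404
scene red 50 [448.2 -77.4] [ 3.  13.1] 129.04313087305613
scene yel 67 [463.6  84.6] [ 4.  12.3] -150.74981144098112
```

View pics/c1.png

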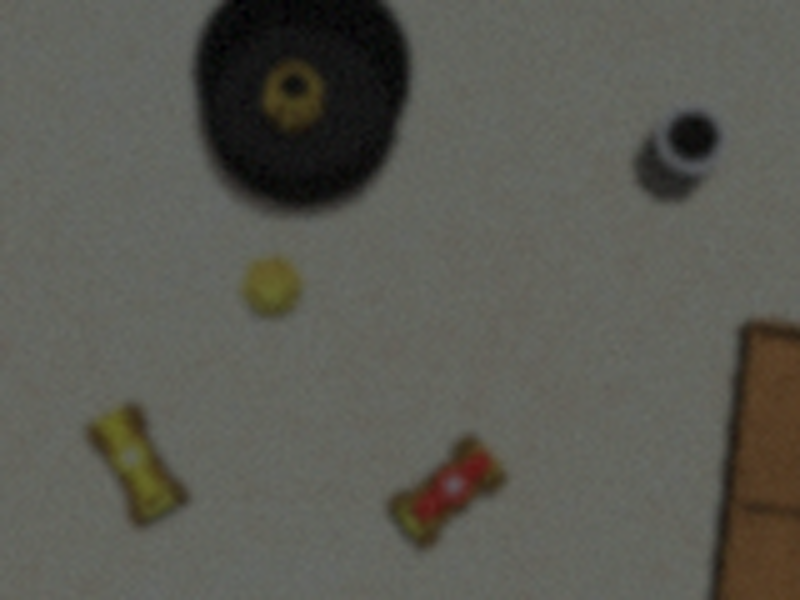

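View pics/c2.png

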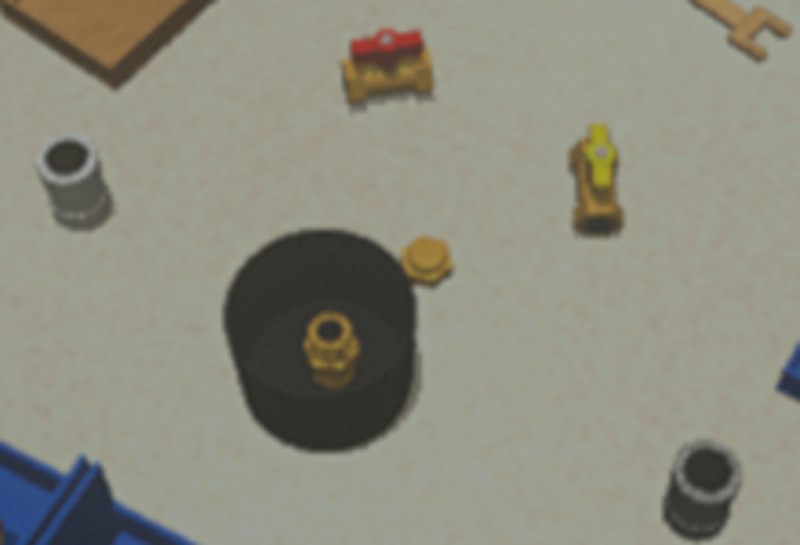

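The crops show the valve hubs at c1 (453,485) and (131,458), and at c2 (387,40) and (601,152). The white coupling is confirmed at c1 (692,135) and c2 (68,157), and the nipple bore is at c1 (294,88) and c2 (330,328). The grey coupling is at c2 (707,472). Next I average the two cameras and work out the moves.

```bash
cat >> h.py <<'E'
def move(target,yaw,cur=None,cyaw=None):
    """rows numbers (cm, rad) from the current pose to target pose, tool down"""
    from bench import status
    q=status.sense(); p=q["tool_pos"] if cur is None else np.array(cur); y0=q["tcp_rot"][2] if cyaw is None else cyaw
    a=np.radians(y0); d=(np.array(target)-p)/10; dy=(yaw-y0+180)%360-180
    return np.round([d[0]*np.cos(a)+d[1]*np.sin(a), d[0]*np.sin(a)-d[1]*np.cos(a), -d[2], 0,0,-np.radians(dy)],3).tolist()
E
python3 - <<'E'
from h import *
t=dict(np.load("top0.npz")); s=dict(np.load("scene0.npz"))
a=lambda x,y:np.array([x,y])/5+[200,120]-.4; b=lambda x,y:np.array([x,y])*.275+[130,140]-.4
for n,p,q,z in (("red",a(453,485),b(387,40),52),("yel",a(131,458),b(601,152),52),("white",a(692,135),b(68,157),56),("nip",a(294,88),b(330,328),56)):
    A=ray(t,p,z)[0];B=ray(s,q,z)[0]; print(n,A,B,(A+B)/2)
print(move([449,-78,170],129,[259.3,-541.1,231.3],25.6))
E
```

```text
red [447.93687351 -79.03864028  52.        ] [445.94307985 -76.93017882  52.        ] [446.93997668 -77.98440955  52.        ]
yel [463.23045522  82.1843126   52.        ] [461.55107078  83.88840975  52.        ] [462.390763    83.03636117  52.        ]
white [ 626.28740031 -205.81987576   56.        ] [ 622.75182644 -203.98112886   56.        ] [ 624.51961338 -204.90050231   56.        ]
nip [653.20184618  -1.78162046  56.        ] [ 6.51137059e+02 -6.15607774e-01  5.60000000e+01] [652.16945253  -1.19861411  56.        ]
[37.118, -33.567, 6.13, 0.0, 0.0, -1.805]
```

```bash
python3 -m handwheel '{"series": [[[37.0,-33.5,6.1,0,0,-1.805,0.6],[37.0,-33.5,6.1,0,0,-1.805,0.6],[37.0,-33.5,6.1,0,0,-1.805,0.6],[37.0,-33.5,6.1,0,0,-1.805,0.6],[37.0,-33.5,6.1,0,0,-1.805,0.6],[37.0,-33.5,6.1,0,0,-1.805,0.6],[37.0,-33.5,6.1,0,0,-1.805,0.6],[37.0,-33.5,6.1,0,0,-1.805,0.6],[37.0,-33.5,6.1,0,0,-1.805,0.6],[37.0,-33.5,6.1,0,0,-1.805,0.6],[37.0,-33.5,6.1,0,0,-1.805,0.6],[37.0,-33.5,6.1,0,0,-1.805,0.6]]]}' 40
python3 - <<'E'
from h import *
from bench import status,eyes
s=eyes.snapshot("wrist"); np.savez("w0.npz",**s)
q=status.sense(); print(q["time"],q["tool_pos"],q["tcp_rot"],q["joint_pos"])
save(s,"pics/w0.png",pts=proj(s,[[447,-78,52],[450,-78,52]]))
E
```

```text
time: 1.6
tool_pos: [448.0, -79.2, 170.1]
tcp_rot: [-180.0, -0.0, 128.8]
ft_force: [-0.8, -0.2, -0.2]
finger_gap: 51.2
grip_force: 0.0
1.65 [448.08704917 -79.33397698 170.21338474] [-1.79998123e+02 -7.80558200e-03  1.28856870e+02] [-1.65027625e+01 -1.35056964e+01  1.11926794e+02  2.92389916e-03
  8.15863915e+01 -5.53600609e+01]
```

View pics/w0.png

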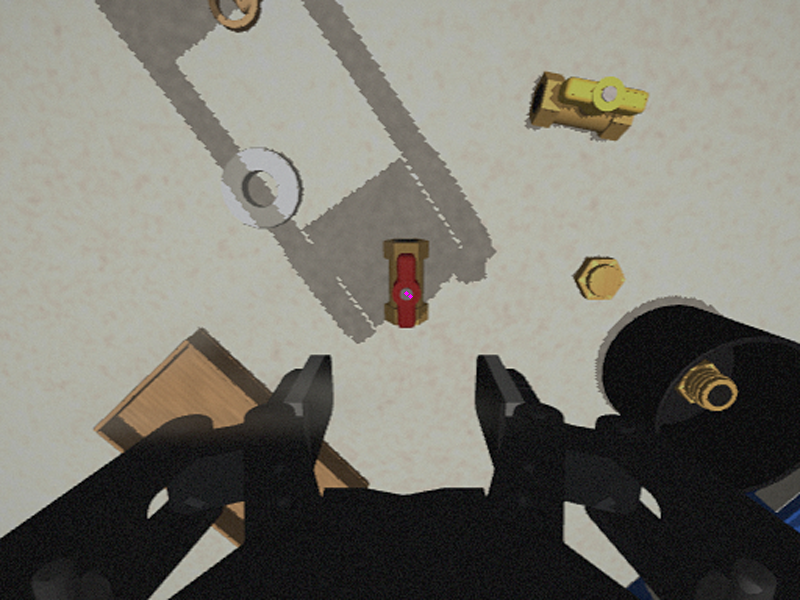

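The wrist view confirms the red hub at (406,294), exactly on my projected mark, with the handle vertical between the fingers. I'll descend and grip.

```bash
python3 -m handwheel '{"series": [[[0.15,0,6,0,0,0,0.5],[0.15,0,11,0,0,0,0.5],[0.15,0,13.9,0,0,0,0.5],[0.15,0,13.9,0,0,0,0.5],[0.15,0,13.9,0,0,0,0],[0.15,0,13.9,0,0,0,0],[0.15,0,13.9,0,0,0,0],[0.15,0,13.9,0,0,0,0],[0.15,0,13.9,0,0,0,0],[0.15,0,9,0,0,0,0],[0.15,0,4,0,0,0,0],[0.15,0,2,0,0,0,0]]]}' 60
python3 - <<'E'
from h import *
print(move([404,301,150],128.8),move([496,293,150],128.8))
E
```

```text
time: 3.15
tool_pos: [449.2, -78.5, 154.6]
tcp_rot: [179.8, 0.3, 129.0]
ft_force: [-0.3, -0.7, -1.4]
finger_gap: 10.4
grip_force: 60.5
[32.332, 20.379, 0.463, 0.0, 0.0, 0.004] [25.919, 27.024, 0.463, 0.0, 0.0, 0.004]
```

```bash
python3 -m handwheel '{"series": [[[32.4,20.4,0,0,0,0,0],[32.4,20.4,0,0,0,0,0],[32.4,20.4,0,0,0,0,0],[32.4,20.4,0,0,0,0,0],[32.4,20.4,0,0,0,0,0],[32.4,20.4,0,0,0,0,0],[32.4,20.4,0,0,0,0,0],[32.4,20.4,0,0,0,0,0],[32.4,20.4,0,0,0,0,0],[32.4,20.4,5,0,0,0,0],[32.4,20.4,8,0,0,0,0],[32.4,20.4,8,0,0,0,0]]]}'
python3 - <<'E'
from h import *
from bench import status,eyes
s=eyes.snapshot("wrist"); np.savez("w1.npz",**s)
q=status.sense(); print(q["time"],q["tool_pos"],q["tcp_rot"],q["ft_force"])
save(s,"pics/w1.png",pts=proj(s,[[450,297,26],[404,301,4]]))
E
```

```text
time: 4.65
tool_pos: [400.1, 299.5, 67.7]
tcp_rot: [-179.7, -0.0, 128.9]
ft_force: [-0.7, 0.1, -1.2]
finger_gap: 10.0
grip_force: 60.3
4.7 [401.51819315 300.67693964  69.87220631] [-1.79871983e+02 -1.02292654e-02  1.28908029e+02] [ 0.72620919  0.43753472 -0.4158747 ]
```

View pics/w1.png

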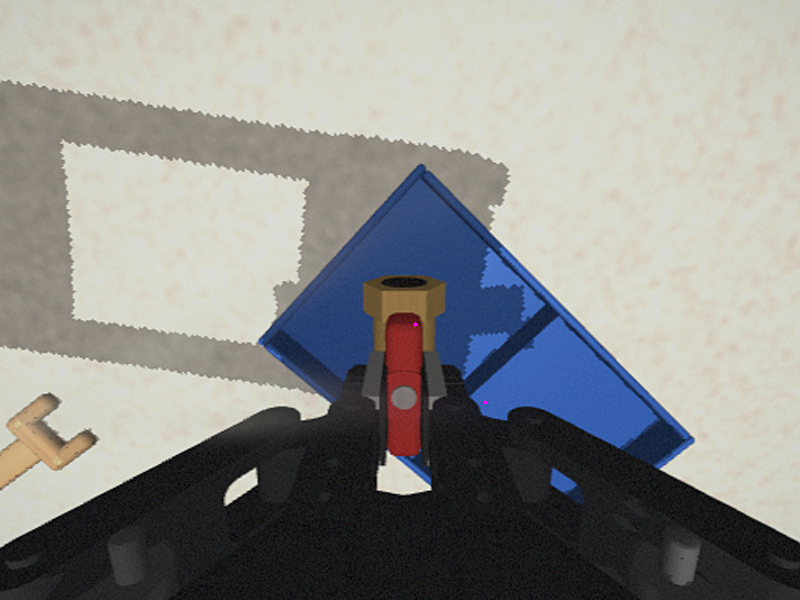

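The red valve hangs straight in the near blue compartment. Rim corners are at (421,167), (262,343) and (692,440), and the divider runs (550,312)–(470,390).

Run:
```python
from h import *
s=dict(np.load("w1.npz")); np.set_printoptions(precision=1,suppress=True)
P=ray(s,np.array([[421,167],[262,343],[692,440],[550,312],[470,392]])/1.5625-.4,26)
print(P,(P[1]+P[2])/2, np.degrees(np.arctan2(*(P[2]-P[0])[1::-1])))
c=(P[1]+P[2])/2; d=(P[2]-P[0])/np.linalg.norm(P[2]-P[0]); t=(c-46*d); print(t,c+46*d,move([*t[:2],36],129))
```

```text
[[357.6 360.8  26. ]
 [349.7 254.5  26. ]
 [542.5 345.8  26. ]
 [442.7 349.2  26. ]
 [440.9 296.5  26. ]] [446.1 300.1  26. ] -4.661575168433118
[400.3 303.9  26. ] [491.9 296.4  26. ] [0.328, 0.102, 3.387, 0.0, 0.0, -0.002]
```

```bash
python3 -m handwheel '{"series": [[[0.3,0.1,2.5,0,0,0,0],[0.3,0.1,3.4,0,0,0,0],[0.3,0.1,3.4,0,0,0,0],[0.3,0.1,3.4,0,0,0,0],[0.3,0.1,3.4,0,0,0,0.5],[0.3,0.1,3.4,0,0,0,0.5],[0.3,0.1,3.4,0,0,0,0.5],[0.3,0.1,3.4,0,0,0,0.5],[0.3,0.1,-4,0,0,0,0.5],[0.3,0.1,-10,0,0,0,0.5],[0.3,0.1,-10,0,0,0,0.5],[0.3,0.1,-10,0,0,0,0.5]]]}'
python3 - <<'E'
from h import *
from bench import status
print(status.sense()["tool_pos"])
print(move([624.5,-205,170],90))
print(move([463,83,170],29))
E
```

```text
time: 6.2
tool_pos: [401.1, 305.5, 170.9]
tcp_rot: [179.9, 0.0, 129.0]
ft_force: [1.6, -0.8, -1.7]
finger_gap: 42.5
grip_force: 0.0
[401.1339103  305.46659807 170.9388814 ]
[-53.723, -14.783, 0.094, 0.0, 0.0, 0.681]
[-21.179, -9.199, 0.094, 0.0, 0.0, 1.746]
```

```bash
python3 -m handwheel '{"series": [[[-21.2,-9.2,0.1,0,0,1.745,0.5],[-21.2,-9.2,0.1,0,0,1.745,0.5],[-21.2,-9.2,0.1,0,0,1.745,0.5],[-21.2,-9.2,0.1,0,0,1.745,0.5],[-21.2,-9.2,0.1,0,0,1.745,0.5],[-21.2,-9.2,0.1,0,0,1.745,0.5],[-21.2,-9.2,0.1,0,0,1.745,0.5],[-21.2,-9.2,0.1,0,0,1.745,0.5],[-21.2,-9.2,0.1,0,0,1.745,0.5],[-21.2,-9.2,0.1,0,0,1.745,0.5],[-21.2,-9.2,0.1,0,0,1.745,0.5],[-21.2,-9.2,0.1,0,0,1.745,0.5]]]}'
python3 - <<'E'
from h import *
from bench import status,eyes
s=eyes.snapshot("wrist"); np.savez("w2.npz",**s)
q=status.sense(); print(q["time"],q["tool_pos"],q["tcp_rot"])
a=np.radians(29);x=np.array([np.cos(a),np.sin(a),0])*24;c=np.array([462.4,83,52])
save(s,"pics/w2.png",pts=proj(s,[c,c+x,c-x])); print(move([462.4,83,31],29))
E
```

```text
time: 7.7
tool_pos: [461.9, 82.5, 167.9]
tcp_rot: [-179.9, 0.1, 29.1]
ft_force: [0.1, -0.0, 0.6]
finger_gap: 42.8
grip_force: 0.0
7.75 [462.07698657  82.50081638 168.27757055] [-1.79957212e+02  8.86819065e-02  2.91069907e+01]
[0.053, -0.028, 13.728, 0.0, 0.0, 0.002]
```

View pics/w2.png

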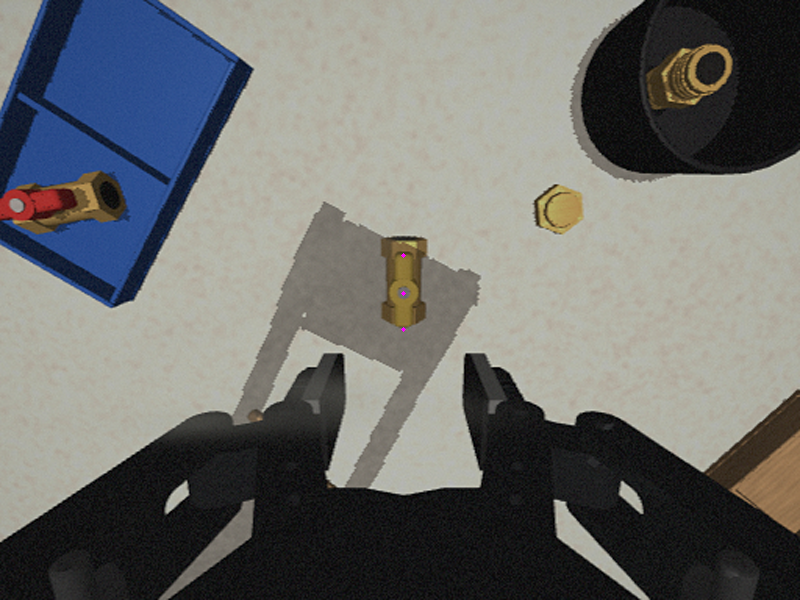

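The yellow hub at (404,293) is on my mark, aligned and centred between the fingers. The red valve stands upright in the near blue compartment (60,200). I'll grip the yellow valve.

```bash
python3 -m handwheel '{"series": [[[0.05,0,6,0,0,0,0.5],[0.05,0,11,0,0,0,0.5],[0.05,0,13.8,0,0,0,0.5],[0.05,0,13.8,0,0,0,0.5],[0.05,0,13.8,0,0,0,0],[0.05,0,13.8,0,0,0,0],[0.05,0,13.8,0,0,0,0],[0.05,0,13.8,0,0,0,0],[0.05,0,13.8,0,0,0,0],[0.05,0,9,0,0,0,0],[0.05,0,4,0,0,0,0],[0.05,0,2,0,0,0,0]]]}' 60
python3 - <<'E'
from h import *
print(move([390.5,-267,150],29,[462.4,83,150]))
E
```

```text
time: 9.25
tool_pos: [465.1, 82.9, 153.6]
tcp_rot: [179.8, -0.3, 29.0]
ft_force: [0.8, 0.1, -2.6]
finger_gap: 10.6
grip_force: 60.7
[-23.278, 27.108, -0.0, 0.0, 0.0, 0.001]
```

```bash
python3 -m handwheel '{"series": [[[-23.3,27.1,0,0,0,0,0],[-23.3,27.1,0,0,0,0,0],[-23.3,27.1,0,0,0,0,0],[-23.3,27.1,0,0,0,0,0],[-23.3,27.1,0,0,0,0,0],[-23.3,27.1,0,0,0,0,0],[-23.3,27.1,0,0,0,0,0],[-23.3,27.1,0,0,0,0,0],[-23.3,27.1,0,0,0,0,0],[-23.3,27.1,5,0,0,0,0],[-23.3,27.1,8,0,0,0,0],[-23.3,27.1,8,0,0,0,0]]]}'
python3 - <<'E'
from h import *
from bench import status,eyes
s=eyes.snapshot("wrist"); np.savez("w3.npz",**s)
q=status.sense(); print(q["time"],q["tool_pos"],q["tcp_rot"],q["ft_force"])
save(s,"pics/w3.png",pts=proj(s,[[436,-273,26]]))
E
```

```text
time: 10.75
tool_pos: [389.4, -264.6, 66.8]
tcp_rot: [-179.7, 0.1, 29.1]
ft_force: [-1.3, -0.1, -2.1]
finger_gap: 11.1
grip_force: 60.5
10.8 [ 390.62460178 -265.86305037   68.87246697] [-1.79876110e+02  4.07263183e-02  2.91266150e+01] [ 0.38006195 -0.39905977 -1.67358689]
```

View pics/w3.png

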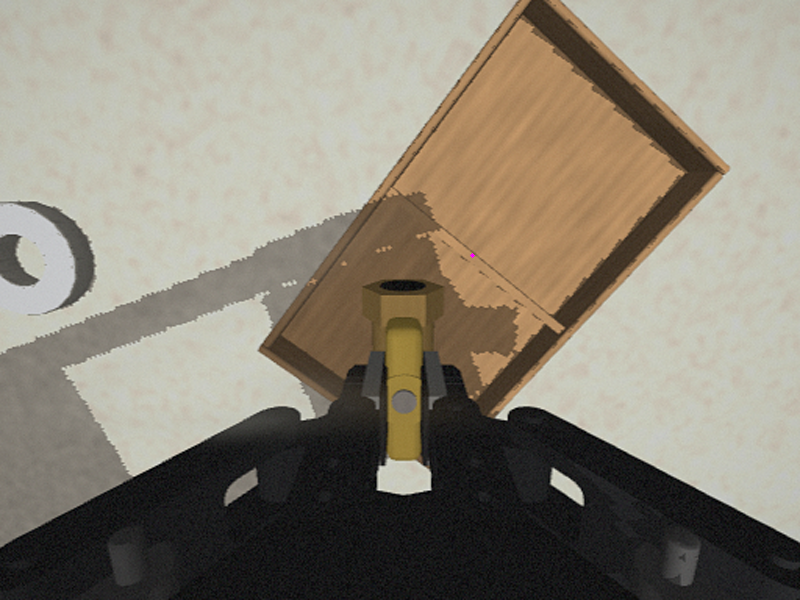

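The yellow valve hangs over the near card compartment. Rim corners are at about (526,0), (260,349) and (728,170), and my centre mark lies on the divider.

Run:
```python
from h import *
s=dict(np.load("w3.npz")); np.set_printoptions(precision=1,suppress=True)
P=ray(s,np.array([[526,-2],[260,349],[728,170],[392,187],[562,331]])/1.5625-.4,26)
c=(P[1]+P[2])/2; d=(P[0]-P[1])/np.linalg.norm(P[0]-P[1]); t=(c-46*d); print(P,c,t,c+46*d,move([*t[:2],36],29,[390.5,-267,69.8]))
```

```text
[[ 528.1 -239.7   26. ]
 [ 350.7 -210.1   26. ]
 [ 517.2 -346.2   26. ]
 [ 443.9 -228.7   26. ]
 [ 426.2 -326.8   26. ]] [ 433.9 -278.2   26. ] [ 388.6 -270.6   26. ] [ 479.3 -285.7   26. ] [-0.344, 0.218, 3.38, 0.0, 0.0, 0.002]
```

```bash
python3 -m handwheel '{"series": [[[-0.3,0.2,2.5,0,0,0,0],[-0.3,0.2,3.4,0,0,0,0],[-0.3,0.2,3.4,0,0,0,0],[-0.3,0.2,3.4,0,0,0,0],[-0.3,0.2,3.4,0,0,0,0.5],[-0.3,0.2,3.4,0,0,0,0.5],[-0.3,0.2,3.4,0,0,0,0.5],[-0.3,0.2,3.4,0,0,0,0.5],[-0.3,0.2,-4,0,0,0,0.5],[-0.3,0.2,-10,0,0,0,0.5],[-0.3,0.2,-10,0,0,0,0.5],[-0.3,0.2,-10,0,0,0,0.5]]]}'
python3 - <<'E'
from h import *
print(move([624.5,-205,170],29))
E
```

```text
time: 12.3
tool_pos: [389.7, -270.8, 169.9]
tcp_rot: [179.9, -0.0, 29.0]
ft_force: [1.5, 0.1, -0.4]
finger_gap: 42.4
grip_force: 0.0
[23.726, 5.644, -0.011, 0.0, 0.0, 0.001]
```

```bash
python3 -m handwheel '{"series": [[[23.7,5.6,0,0,0,0,0.8],[23.7,5.6,0,0,0,0,0.8],[23.7,5.6,0,0,0,0,0.8],[23.7,5.6,0,0,0,0,0.8],[23.7,5.6,0,0,0,0,0.8],[23.7,5.6,0,0,0,0,0.8],[23.7,5.6,0,0,0,0,0.8],[23.7,5.6,0,0,0,0,0.8]]]}'
python3 - <<'E'
from h import *
from bench import status,eyes
s=eyes.snapshot("wrist"); np.savez("w4.npz",**s)
q=status.sense(); print(q["time"],q["tool_pos"],q["tcp_rot"])
c=np.array([624.5,-205,56]); a=np.linspace(0,6.28,13)
save(s,"pics/w4.png",pts=proj(s,c+19*np.c_[np.cos(a),np.sin(a),0*a])); print(move([624.5,-205,27],29))
E
```

```text
time: 13.3
tool_pos: [622.9, -205.0, 169.9]
tcp_rot: [180.0, -0.0, 29.0]
ft_force: [-0.4, 0.5, -0.1]
finger_gap: 68.3
grip_force: 0.0
13.35 [ 623.08218661 -205.05440411  170.00380073] [ 1.79954737e+02 -3.19136714e-02  2.89716139e+01]
[0.127, 0.064, 14.3, 0.0, 0.0, -0.0]
```

View pics/w4.png

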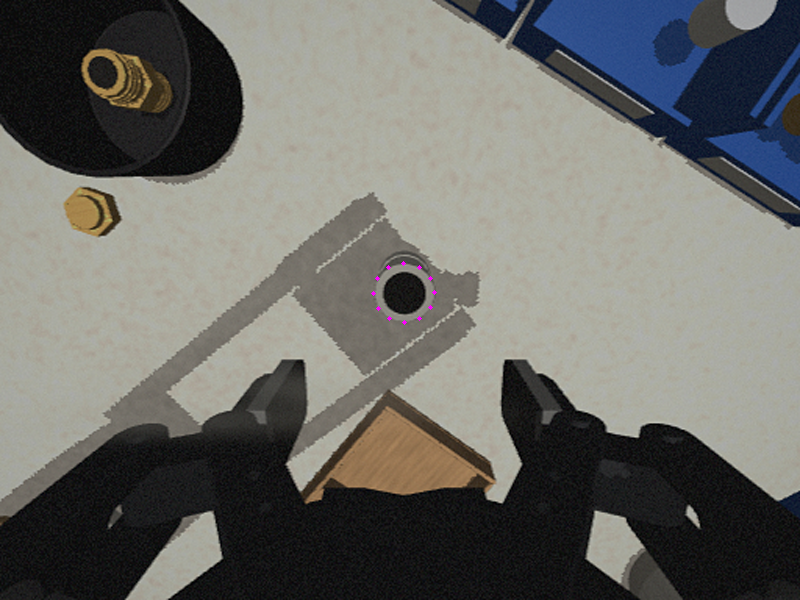

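The marks ring the coupling's top at (405,292) exactly and the fingers straddle it. I'll descend and grip.

```bash
python3 -m handwheel '{"series": [[[0.1,0,6,0,0,0,0.8],[0.1,0,11,0,0,0,0.8],[0.1,0,14.5,0,0,0,0.8],[0.1,0,14.5,0,0,0,0.8],[0.1,0,14.5,0,0,0,0.2],[0.1,0,14.5,0,0,0,0.2],[0.1,0,14.5,0,0,0,0.2],[0.1,0,14.5,0,0,0,0.2],[0.1,0,14.5,0,0,0,0.2],[0.1,0,9,0,0,0,0.2],[0.1,0,3,0,0,0,0.2],[0.1,0,0,0,0,0,0.2]]]}' 40
python3 - <<'E'
from h import *
print(move([492,296.5,170],29,[624.5,-205,170],29))
print(move([492,296.5,170],90,[624.5,-205,170],29))
E
```

```text
time: 14.85
tool_pos: [626.8, -204.8, 175.8]
tcp_rot: [179.6, -0.3, 29.0]
ft_force: [-0.5, -0.4, -0.5]
finger_gap: 36.5
grip_force: 40.3
[12.724, -50.286, -0.0, 0.0, 0.0, -0.0]
[12.724, -50.286, -0.0, 0.0, 0.0, -1.065]
```

```bash
python3 -m handwheel '{"series": [[[12.7,-50.3,0,0,0,0,0.2],[12.7,-50.3,0,0,0,0,0.2],[12.7,-50.3,0,0,0,0,0.2],[12.7,-50.3,0,0,0,0,0.2],[12.7,-50.3,0,0,0,0,0.2],[12.7,-50.3,0,0,0,0,0.2],[12.7,-50.3,0,0,0,0,0.2],[12.7,-50.3,0,0,0,0,0.2],[12.7,-50.3,0,0,0,0,0.2],[12.7,-50.3,0,0,0,0,0.2],[12.7,-50.3,6,0,0,0,0.2],[12.7,-50.3,6,0,0,0,0.2]]]}'
python3 - <<'E'
from h import *
from bench import status,eyes
s=eyes.snapshot("wrist"); np.savez("w5.npz",**s)
save(s,"pics/w5.png"); print(move([492,296.5,30],29))
E
```

```text
time: 16.35
tool_pos: [488.4, 294.2, 104.6]
tcp_rot: [180.0, 0.5, 28.9]
ft_force: [-0.7, -0.5, -0.8]
finger_gap: 37.0
grip_force: 40.4
[0.216, -0.025, 7.771, 0.0, 0.0, -0.001]
```

View pics/w5.png

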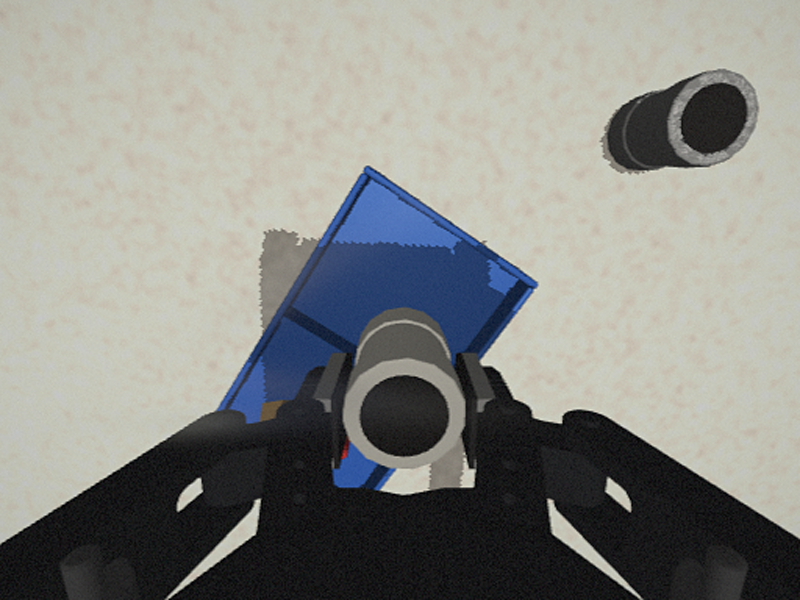

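The coupling hangs straight above the far blue compartment. I'll lower and release it.

```bash
python3 -m handwheel '{"series": [[[0.1,0,4,0,0,0,0.2],[0.1,0,7,0,0,0,0.2],[0.1,0,8,0,0,0,0.2],[0.1,0,8,0,0,0,0.2],[0.1,0,8,0,0,0,0.2],[0.1,0,8,0,0,0,0.65],[0.1,0,8,0,0,0,0.65],[0.1,0,8,0,0,0,0.65],[0.1,0,8,0,0,0,0.65],[0.1,0,3,0,0,0,0.65],[0.1,0,-3,0,0,0,0.65],[0.1,0,-7,0,0,0,0.65]]]}'
python3 - <<'E'
from h import *
print(move([652.2,-1.2,180],29))
print(move([652.2,-1.2,180],29,[492,296.5,180]))
E
```

```text
time: 17.9
tool_pos: [493.1, 298.5, 182.6]
tcp_rot: [180.0, -0.2, 29.0]
ft_force: [0.6, 0.7, -0.6]
finger_gap: 55.3
grip_force: 0.0
[-0.638, 33.921, 0.262, 0.0, 0.0, 0.001]
[-0.447, 33.804, -0.0, 0.0, 0.0, 0.001]
```

```bash
python3 -m handwheel '{"series": [[[-0.5,33.8,0,0,0,0,0.52],[-0.5,33.8,0,0,0,0,0.52],[-0.5,33.8,0,0,0,0,0.52],[-0.5,33.8,0,0,0,0,0.52],[-0.5,33.8,0,0,0,0,0.52],[-0.5,33.8,0,0,0,0,0.52],[-0.5,33.8,0,0,0,0,0.52],[-0.5,33.8,0,0,0,0,0.52],[-0.5,33.8,0,0,0,0,0.52]]]}'
python3 - <<'E'
from h import *
from bench import status,eyes
s=eyes.snapshot("wrist"); np.savez("w6.npz",**s)
c=np.array([652.2,-1.2,56]); a=np.linspace(0,6.28,13)
save(s,"pics/w6.png",pts=proj(s,c+12.5*np.c_[np.cos(a),np.sin(a),0*a])); print(status.sense()["finger_gap"],move([652.2,-1.2,28],29))
E
```

```text
time: 19.02
tool_pos: [651.5, 1.7, 179.3]
tcp_rot: [-180.0, 0.0, 29.1]
ft_force: [-0.0, -0.1, -1.1]
finger_gap: 44.5
grip_force: 0.0
44.313348857261765 [-0.087, 0.276, 15.142, 0.0, 0.0, 0.003]
```

View pics/w6.png

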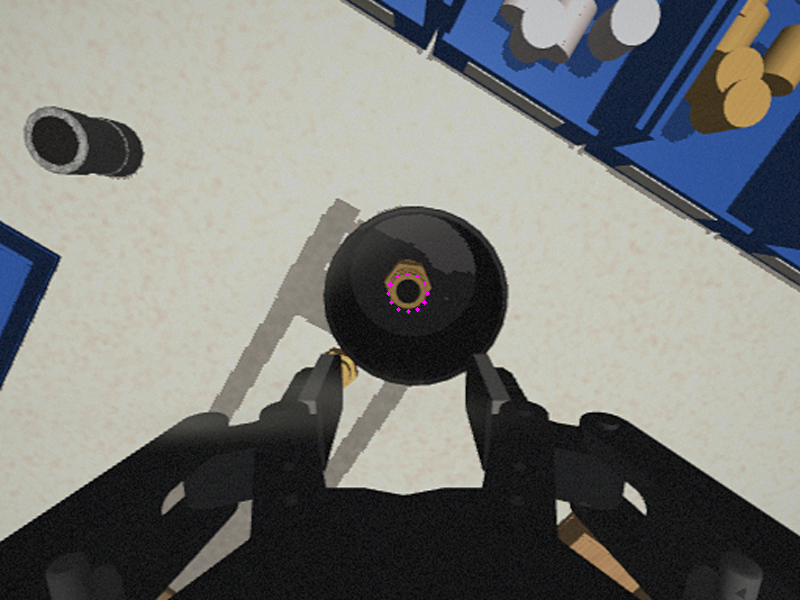

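The marks ring the nipple's top at (408,292), inside the pot mouth centred at (416,297). I'll descend with the fingers narrowed, the tips staying above the hexagon.

```bash
python3 -m handwheel '{"series": [[[-0.1,0.28,4,0,0,0,0.52],[-0.1,0.28,8,0,0,0,0.52],[-0.1,0.28,12,0,0,0,0.52],[-0.1,0.28,14.1,0,0,0,0.52],[-0.1,0.28,14.1,0,0,0,0.52],[-0.1,0.28,14.1,0,0,0,0.1],[-0.1,0.28,14.1,0,0,0,0.1],[-0.1,0.28,14.1,0,0,0,0.1],[-0.1,0.28,14.1,0,0,0,0.1],[-0.1,0.28,14.1,0,0,0,0.1]]]}' 60
python3 - <<'E'
from bench import status
q=status.sense(); print(q["tool_pos"],q["ft_force"],q["wrist_torque"])
E
```

```text
time: 20.32
tool_pos: [653.5, -2.7, 39.9]
tcp_rot: [179.9, -0.1, 29.0]
ft_force: [-0.6, 1.0, 6.8]
finger_gap: 21.5
grip_force: 59.0
[653.5329819   -2.72849525  39.92051649] [-0.56114229  1.0086845   6.80383466] [0.29343607 0.15931162 0.01916119]
```

```bash
python3 -m handwheel '{"series": [[[0,0,-0.3,0,0,0,0.1],[0,0,-1.5,0,0,0,0.1],[0,0,-4,0,0,0,0.1],[0,0,-8,0,0,0,0.1],[0,0,-12,0,0,0,0.1],[0,0,-14,0,0,0,0.1],[0,0,-14,0,0,0,0.1]]]}'
python3 - <<'E'
from h import *
from bench import status,eyes
s=eyes.snapshot("wrist"); np.savez("w7.npz",**s)
save(s,"pics/w7.png"); q=status.sense(); print(q["tool_pos"],q["ft_force"],q["finger_gap"],move([479.3,-285.7,180],29))
E
```

```text
time: 21.2
tool_pos: [653.6, -3.0, 180.3]
tcp_rot: [179.9, -0.2, 29.0]
ft_force: [0.0, 0.1, -1.1]
finger_gap: 21.4
grip_force: 58.6
[652.4867717   -2.9056168  178.06540683] [ 0.49568124 -0.31524953 -2.0415694 ] 21.71222748852968 [-28.867, 16.32, -0.193, 0.0, 0.0, 0.001]
```

View pics/w7.png

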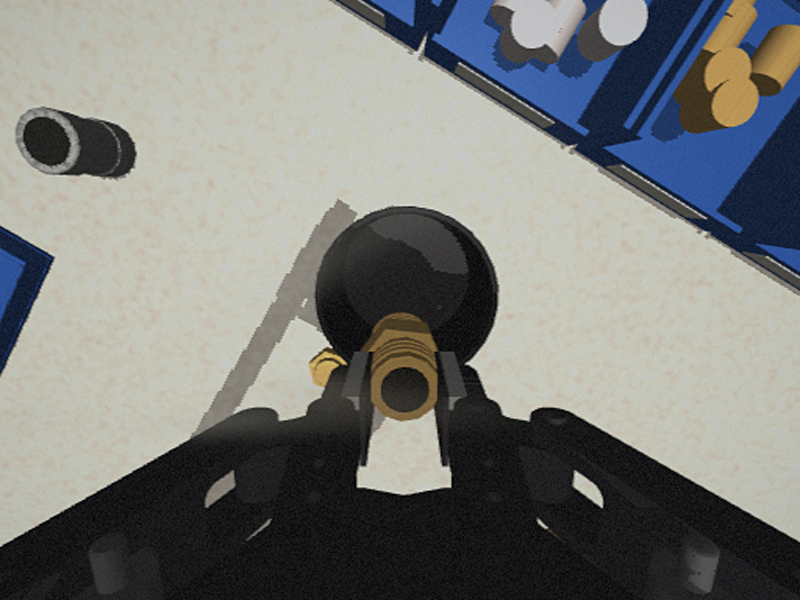

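The nipple is held upright, clear of the pot. I'll carry it to the far card compartment.

```bash
python3 -m handwheel '{"series": [[[-28.9,16.3,0,0,0,0,0.1],[-28.9,16.3,0,0,0,0,0.1],[-28.9,16.3,0,0,0,0,0.1],[-28.9,16.3,0,0,0,0,0.1],[-28.9,16.3,0,0,0,0,0.1],[-28.9,16.3,0,0,0,0,0.1],[-28.9,16.3,0,0,0,0,0.1],[-28.9,16.3,5,0,0,0,0.1],[-28.9,16.3,10,0,0,0,0.1],[-28.9,16.3,12,0,0,0,0.1],[-28.9,16.3,12,0,0,0,0.1],[-28.9,16.3,12,0,0,0,0.1]]]}'
python3 - <<'E'
from h import *
from bench import status
q=status.sense(); print(q["ft_force"],move([479.3,-285.7,38],29))
E
```

```text
time: 22.75
tool_pos: [480.5, -286.2, 60.4]
tcp_rot: [179.8, -0.1, 29.1]
ft_force: [0.2, -0.3, -0.7]
finger_gap: 21.8
grip_force: 58.8
[ 0.19865265 -0.25352484 -0.73956949] [-0.085, -0.104, 2.243, 0.0, 0.0, 0.001]
```

```bash
python3 -m handwheel '{"series": [[[0,0,1.2,0,0,0,0.1],[0,0,2,0,0,0,0.1],[0,0,2.3,0,0,0,0.1],[0,0,2.3,0,0,0,0.1],[0,0,2.3,0,0,0,0.1],[0,0,2.3,0,0,0,0.1]]]}'
```

```text
time: 23.5
tool_pos: [479.9, -286.1, 37.8]
tcp_rot: [179.9, -0.1, 29.0]
ft_force: [-5.8, 6.4, 18.9]
finger_gap: 21.8
grip_force: 61.5
```

Contact with the floor (19 N), so I'll release and retreat.

```bash
python3 -m handwheel '{"series": [[[0,0,-0.1,0,0,0,0.1],[0,0,-0.1,0,0,0,0.5],[0,0,-0.1,0,0,0,0.5],[0,0,-0.1,0,0,0,0.5],[0,0,-0.1,0,0,0,0.5],[0,0,-3,0,0,0,0.5],[0,0,-8,0,0,0,0.5],[0,0,-14,0,0,0,0.5],[-15,-10,-14,0,0,0,0.5],[-15,-10,-14,0,0,0,0.5],[-15,-10,-14,0,0,0,0.5],[-15,-10,-14,0,0,0,0.5]]]}'
python3 - <<'E'
from h import *
from bench import eyes
a,b=eyes.snapshot("scene"),eyes.snapshot("top")
save(a,"pics/s9.png",(110,80,430,320)); save(b,"pics/t9.png",(100,110,420,350))
E
```

```text
time: 25.0
tool_pos: [296.5, -270.5, 174.8]
tcp_rot: [-180.0, 0.0, 28.9]
ft_force: [0.2, 0.7, 1.0]
finger_gap: 42.8
grip_force: 0.0
```

View pics/s9.png

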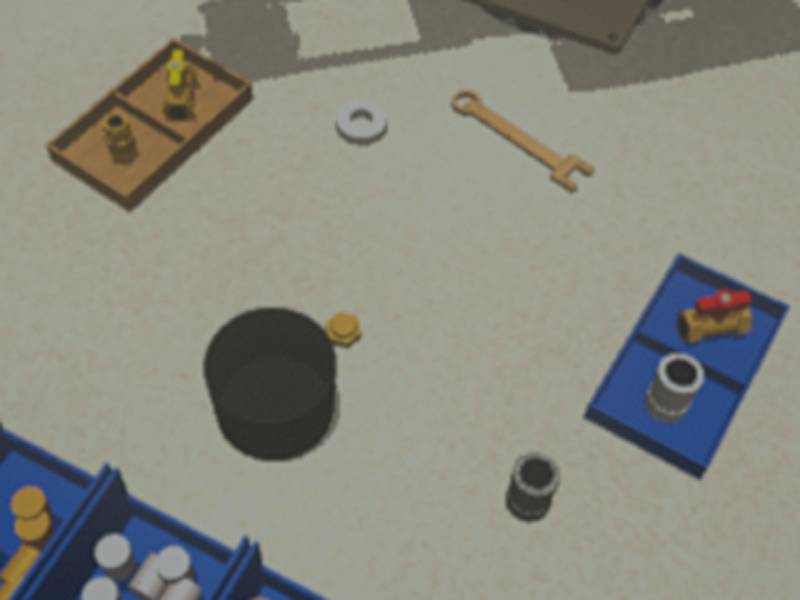

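View pics/t9.png

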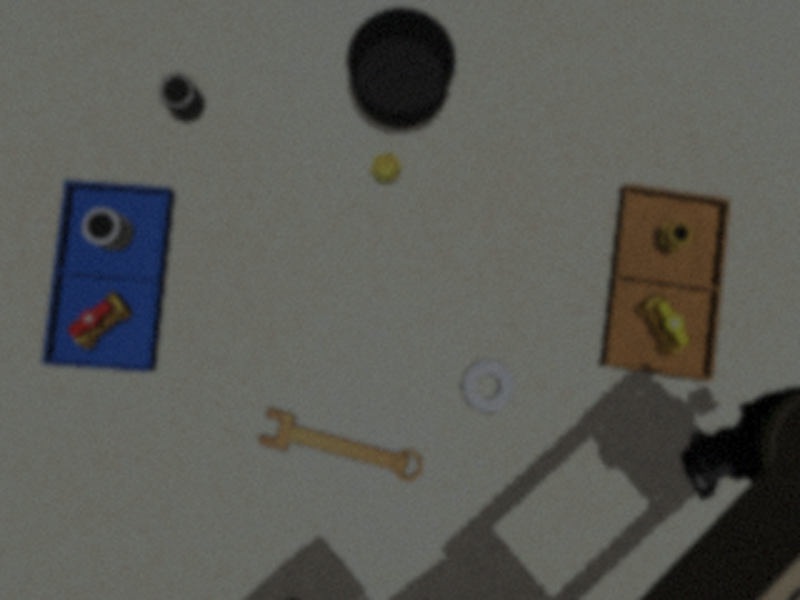

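All four pieces stand upright, one per compartment: nipple (115,137) and yellow valve (180,85) in the card tray, white coupling (675,388) and red valve (718,312) in the blue tray. The cap and the grey coupling have not moved. I'm handing in.

```bash
python3 -c "
from bench import r
print(r.hand_in())"
```

```text
the job is handed in; nothing more can be done
None
```

I handed the job in at about 25 s: the final camera views show the red valve and white coupling in the blue tray and the yellow valve and nipple in the cardboard tray, all upright and released, with the grey coupling and cap where they were; no verdict was returned.

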